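# Seat the sample sled and lock the over-centre clamp

## Robot

A 6-joint arm with a two-finger parallel gripper is mounted at the origin on the work surface. World frame = base frame: x ahead of the robot, y to its left, z up, the work surface at z = 0. Lengths are in m, angles in rad, forces in N, time in s.
With the tool pointing down it reaches from about 0.35 to 0.975 m from the base axis. Payload 4.9 kg.
Tool frame: the origin (TCP) lies on the centre line of the jaws, within the pads' length; the fingertips stand manip.tcp_to_tips ahead of it and the grasp point (between the pads) lies 11 mm behind it (manip.tcp_to_tips is the distance from the TCP to the fingertips, in m); x points along the fingers, y is the direction in which the jaws open and shut, and the axes are right-handed (so a half turn about x gives the same grasp; the last joint's range is limited). The gripper opens to 85 mm and grips with 20 to 120 N. Pads are 22 mm wide; open, the fingers measure 114 mm over their backs; the gripper's body (76 mm by 85 mm) begins 54 mm behind the grasp point. The pads swing forward as they close: fully open they stand 13 mm farther back than shut.
Start: joints at [-1.442, 0.053, 1.613, -0, 1.476, -0.119], TCP at [0.153, -0.606, 0.239] pointing down, gripper open.
Joint ranges: [-3.01, 3.01], [-1.01, 2.22], [0.06, 2.58], [-1.02, 4.17], [0.09, 2.62], [-3.14, 3.14]. Speed limits (rad/s): [2.57, 2.57, 3.14, 3.14, 3.14, 3.14].

## Interface

Orientations are given as a unit quaternion [w, x, y, z].
In Python, from plant import status, imaging, workorder, manip gives the robot as it stands.
- The arm moves only by the tool carry_out, never from a script. Its argument "moves" is one flat list of numbers, 5 for each row, row after row: the opening, from 0 (shut) to 1 (fully open), then the shift along the tool's x, y, z in cm, then the turn about the tool's x in rad. In form: [claw, tx, ty, tz, twist, claw, tx, ty, tz, twist, ...]. A call has 1 to 12 rows; each row is the pose to reach, as a shift and turn from the pose commanded when the call began, along the tool's axes at that moment; what a row does not reach only later rows make up. A row lasts 1/12 s, in which the tool goes at most 41.7 mm and 7.16 degrees, less where a joint would pass 70% of its speed; a pose out of reach is approached as far as the arm can. A call with a gripper value outside its range is refused whole. The fingers move at their own pace and stop on an object; the grip force is fixed at half the most. Time passes only in rows, so rows that repeat a pose let the fingers close. It gives the time, the measured TCP pose, the force and the opening at its end, in the units of the state.
- status.state(): the state, without advancing time (a new reading comes with each control period).
- imaging.grab_frame(name): name is "side" or "top" or "wrist"; returns the picture (384x512x3 uint8, red, green, blue); there is no depth.
- imaging.camera_info(name): a dict with "K" (3x3 intrinsics, pixels), "dist" ([k1, k2, p1, p2, k3] as OpenCV has them; the pictures are not rectified), "R" (3x3) and "t" (3): a world point X has camera coordinates R X + t. Camera axes: x right, y down, z forward; pixel columns grow to the right and rows downward; lengths in m; the calibration is good to about 2 mm. A picture is of the moment at which its call begins: read the wrist's pose just before it. camera_info takes no time and is no camera call; for the wrist camera it gives the pose at the moment of the call.
- workorder.job_done(): hands the job in, once; it reports no verdict.
The state is a dict: "time": time; "joint_pos": joint angles; "joint_vel": joint speeds; "joint_efforts": joint torques, N m; "tool_pos": TCP position; "tool_rot": TCP orientation; "contact_force": force on the tool from outside, world axes, zero at the start; "ft_torque": the same for the moment, N m; "gripper_width": opening from 0.0 (shut) to 1.0 (fully open).
Only numpy, scipy, OpenCV 4.12 (cv2) and the standard library are available. Lean on these libraries where they do the work, as an engineer would, in place of code of your own. Each camera call takes 0.05 s, during which the arm holds its last target.

## Task

Push the blue sample sled along its channel until it sits fully home against the stop, then push the red clamp lever over and down past its dead point until it snaps into lock and the clamp foot holds the sled. Only push with the fingers: do not lift the sled, and leave the jar, the beaker and the brass weight standing where they are.

Things in the scene. Friction and masses are not known exactly. Their poses are not given: they have to be found in the camera images.
- jig: Fixed jig: aluminium plate 240 x 90 x 12 mm, origin at the centre of its underside, z up. The sled's channel runs along x between dark rails (inner faces y = +-23.5 mm, 12 mm wide, x -15 to 120, tops 18 mm above the bench), open at the +x end. Behind the stop, two steel cheeks (x -58 to -16, |y| to 16, tops 68 mm above the bench) carry the lever (reaches to -x) and the clamp arm (to +x, over the channel)
- stop_face (a point): Point on the +x face of the dark stop block that closes the channel's -x end, on the channel's centre line, at x = -15 mm in the jig's frame, 26 mm above the bench; axes as the jig's. The block is 60 mm wide, its top 34 mm above the bench
- sled: Loose blue block 90 x 44 x 28 mm (x, y, z), about 0.25 kg, on the jig plate in the channel (top 40 mm above the bench); origin at the centre of its underside, axes as the jig's. Starts 20 to 40 mm short of the stop; fully home its origin is at x = 30 mm in the jig's frame. Push its +x end face towards the jig's -x. An amber glass disc marks its +x half
- lever_pivot (a point): Point on the lever's hinge axis (which lies along the jig's y), at x = -45 mm in the jig's frame and 60 mm above the bench; axes as the jig's
- lever_grip (a point): Point on the centre line of the lever's red sleeve, 95 mm from the hinge axis. Sleeve: round bar 18 mm thick, from 45 to 120 mm from the hinge axis; the bare steel root is 10 mm square. The point's -x axis points along the lever to its free end; its z axis points out of the upper side, the side to push
- lever (a joint): Lever angle, rad: 0 = open (up and to the jig's -x, 1.1 rad above level), 1.1 = locked (level along the jig's -x, centre line 60 mm above the bench); angle above level = 1.1 - value. Starts open, near 0; friction keeps it where left. Resists with up to about 9 N at the sleeve near 0.4, less up to the dead point 0.8; beyond about 0.95 the spring snaps it to 1.1 and holds it
- jar: Bystander: capped amber glass jar, 48 mm across, 65 mm high, origin at the centre of its underside
- beaker: Bystander: small open glass beaker, 54 mm across the rim, 70 mm high, origin at the centre of its underside
- weight: Bystander: brass balance weight with a knob, 38 mm across, 57 mm high, origin at the centre of its underside
- foot: Sprung rubber foot, 18 mm across, below the end of the clamp arm; origin at the centre of its lower face. The arm (66 mm long, pivot at x = -30 mm of the jig, 60 mm above the bench) is geared to the lever: 1.2 rad above level at lever 0, level at 1.1, when the foot presses on the sled with 1 to 2 N. Not to be handled
Mind the look-alikes: they are no part of the job. Leave any brown or turquoise look-alike of the sled alone.

How it is judged:
On the way, in this order (a step that is already met when the one before it is completed fails the run):
1. the sled is fully home against the stop (x of sled in the frame of jig between 0.025 and 0.033 m and z of sled in the frame of jig below 0.015 m and angle between the x axis of sled and the x axis of jig, either way round below 0.1 rad), for 0.1 s.
2. the lever has snapped into lock with the sled home (all of step 1 and value of joint lever above 1.05 rad), for 0.2 s.
At the end, for the whole second after the job is handed in: The sled rests in its channel within 3 mm of the stop, the lever is locked (above 1.05 rad) and the clamp foot presses on the sled (all of step 2 and contact force between foot and sled above 0.5 N and linear speed of sled below 0.02 m/s); the robot touches nothing.
It fails at once if the sled is lifted off the jig (8 mm) or tipped (z of sled in the frame of jig above 0.02 m or angle between sled's own z axis and vertical above 0.2 rad).
It fails at once if the jar is moved by more than 15 mm or tipped (distance of jar from where it was at the start of the episode above 0.015 m or angle between jar's own z axis and vertical above 0.3 rad).
It fails at once if the beaker is moved by more than 15 mm or tipped (distance of beaker from where it was at the start of the episode above 0.015 m or angle between beaker's own z axis and vertical above 0.3 rad).
It fails at once if the weight is moved by more than 15 mm or tipped (distance of weight from where it was at the start of the episode above 0.015 m or angle between weight's own z axis and vertical above 0.3 rad).
It also fails if it takes over 45 s, if anything falls off the work surface, if the arm or the gripper's body presses on something with over 40 N, if the wrist force passes 120 N, or if a joint passes its speed limit or range.

## Working session

There is one attempt and no reset: what is moved stays moved. The work goes in short steps, Python scripts to look and compute and a tool call to move; the robot and the scene stay as the last step left them, time stands still between calls to the robot, and variables do not carry over. Pictures are saved under pics/ and viewed, and the job is handed in when it is done.

Besides the shell and the picture viewer there is one more tool, called in YAML: its name, and indented under it one key for each argument. carry_out: Moves the arm, as the interface text tells. Its arguments: {"type":"object","properties":{"moves":{"type":"array","items":{"type":"number"}}},"required":["moves"]}

```bash
mkdir -p pics; ls
python3 - <<'E'
from plant import status, imaging, workorder, manip
import cv2
print(status.state()); print(manip.tcp_to_tips, dir(manip))
for n in ("side","top","wrist"):
    i=imaging.camera_info(n); print(n,i)
    im=imaging.grab_frame(n); cv2.imwrite(f"pics/{n}0.png",im[:,:,::-1])
E
```

```text
pics
{'time': 0.0, 'joint_pos': array([-1.44198891e+00,  5.33498885e-02,  1.61431378e+00, -4.44740581e-05,
        1.47603122e+00, -1.19006181e-01]), 'joint_vel': array([-0.00046593, -0.00065747, -0.00035565, -0.00037969, -0.00130684,
       -0.00160596]), 'joint_efforts': array([-4.01952420e-04, -3.93677616e+01, -3.70177853e+01, -4.10254358e-05,
        6.98913209e-03,  1.87740831e-06]), 'tool_pos': array([ 0.15320717, -0.60528656,  0.23805553]), 'tool_rot': array([-0.0866496 , -0.70166579, -0.08813593,  0.70170437]), 'contact_force': array([-0.27996836,  0.3431741 ,  1.0096636 ]), 'ft_torque': array([ 0.02053959, -0.009011  , -0.01844364]), 'gripper_width': 1.000709813255895}
0.008 ['IKError', '__class__', '__delattr__', '__dict__', '__dir__', '__doc__', '__eq__', '__format__', '__ge__', '__getattribute__', '__getstate__', '__gt__', '__hash__', '__init__', '__init_subclass__', '__le__', '__lt__', '__module__', '__ne__', '__new__', '__reduce__', '__reduce_ex__', '__repr__', '__setattr__', '__sizeof__', '__str__', '__subclasshook__', '__weakref__', 'tcp_to_tips']
side {'K': array([[4
[... 619 characters left out ...]
,  0.       ,  0.       ,  0.       ,  0.       ]), 'R': array([[ 0.01938752, -0.99951282,  0.02445904],
       [-0.9967637 , -0.0212315 , -0.07753291],
       [ 0.07801444, -0.02287671, -0.99668972]]), 't': array([0.03297412, 0.65986164, 0.71042378])}
wrist {'K': array([[279.85984904,   0.        , 256.60975858],
       [  0.        , 279.85984904, 187.65989332],
       [  0.        ,   0.        ,   1.        ]]), 'dist': array([0.00758097, 0.        , 0.        , 0.        , 0.        ]), 'R': array([[ 0.24464729, -0.9696109 , -0.0015483 ],
       [-0.93236697, -0.23568782,  0.27412239],
       [-0.26615697, -0.06561972, -0.96169357]]), 't': array([-0.62437484, -0.03562159,  0.3783742 ])}
```

View pics/side0.png

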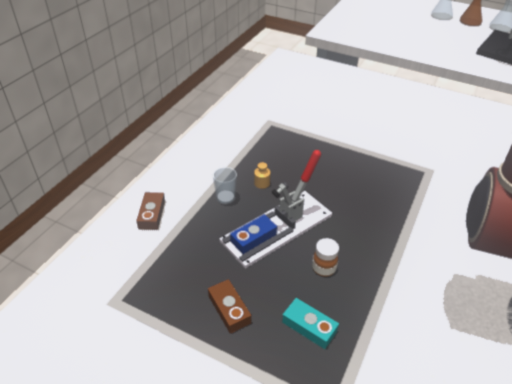

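View pics/top0.png

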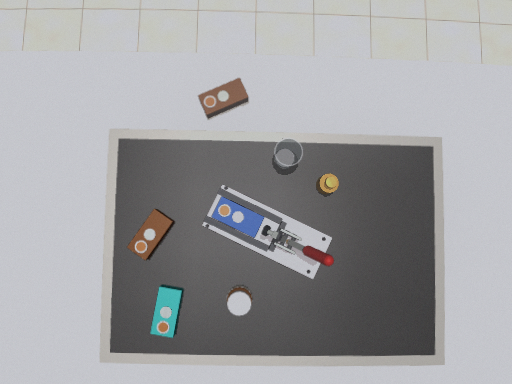

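View pics/wrist0.png

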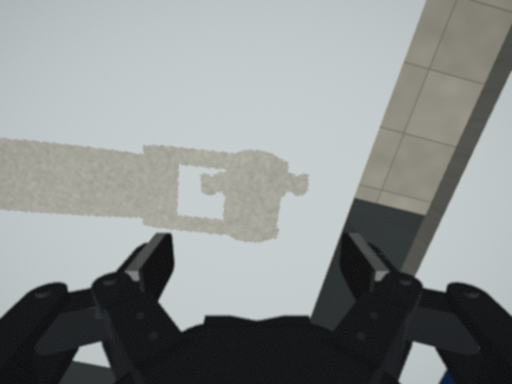

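Candidates for the sled in the top view are blue in the jig (238,217), brown (223,98), brown (150,234) and turquoise (167,312). The blue one, lying between the rails with the amber disc at its outer end, fits the description. I'll check it in a close crop.

Run:
```python
import cv2
a=cv2.imread("pics/top0.png")[140:320,190:350]; cv2.imwrite("pics/topc.png",cv2.resize(a,None,fx=3.33,fy=3.33,interpolation=cv2.INTER_CUBIC)[:600])
a=cv2.imread("pics/side0.png")[140:280,200:350]; cv2.imwrite("pics/sidec.png",cv2.resize(a,None,fx=4,fy=4,interpolation=cv2.INTER_CUBIC))
```

```text
(no output)
```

View pics/topc.png

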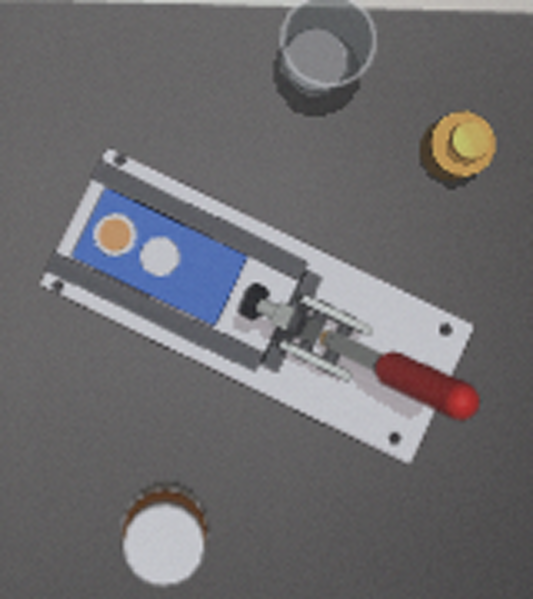

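View pics/sidec.png

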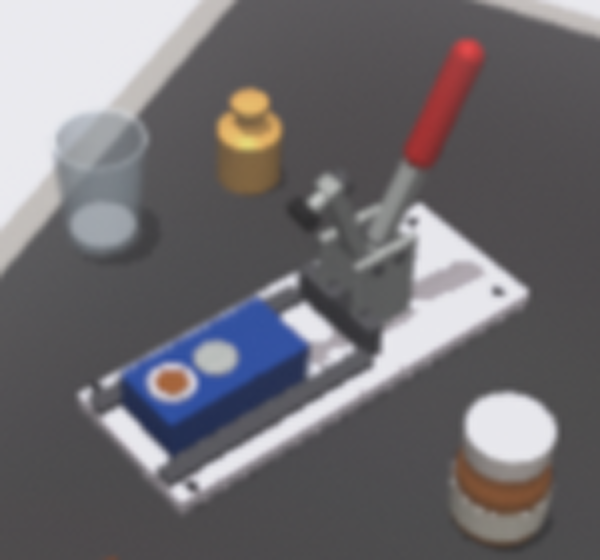

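The crop confirms it: blue block between the rails, amber disc at its outer end (crop ≈(115,235)), lever up and clamp open. Next I'll solve the jig pose from the plate corners.

```bash
cat > h.py <<'E'
import numpy as np, cv2
from scipy.optimize import least_squares
from plant import status, imaging, manip
from scipy.spatial.transform import Rotation as Ro
def proj(n,X,info=None):
    i=info or imaging.camera_info(n)
    return cv2.projectPoints(np.atleast_2d(X).astype(float),cv2.Rodrigues(i['R'])[0],i['t'],i['K'],i['dist'])[0][:,0]
def jw(p,X):
    X=np.atleast_2d(X);c,s=np.cos(p[2]),np.sin(p[2])
    return np.c_[p[0]+c*X[:,0]-s*X[:,1],p[1]+s*X[:,0]+c*X[:,1],X[:,2]]
E
python3 - <<'E'
from h import *
top=np.array([[108,150],[42,285],[473,325],[410,462]])/3.33+[190,140]
side=np.array([[80,394],[182,505],[528,290],[422,205]])/4+[200,140]
# top-image: +x jig up-left; y = z x x
C=lambda x,y,z:[x,y,z]
Jt=[C(.12,-.045,.012),C(.12,.045,.012),C(-.12,-.045,.012),C(-.12,.045,.012)]
Js=[C(.12,-.045,.012),C(.12,.045,.012),C(-.12,.045,.012),C(-.12,-.045,.012)]
sled=np.array([[105,188],[72,258],[246,258],[218,325]])/3.33+[190,140]
for use in ("t","s","ts"):
  def f(p):
    r=[]
    if "t" in use: r.append(proj("top",jw(p,Jt))-top)
    if "s" in use: r.append(proj("side",jw(p,Js))-side)
    return np.concatenate(r).ravel()
  s=least_squares(f,[.5,0,1.1]); print(use,s.x,np.abs(s.fun).max())
P=s.x; np.save("P.npy",P)
Js=lambda x:[C(x+.045,-.022,.04),C(x+.045,.022,.04),C(x-.045,-.022,.04),C(x-.045,.022,.04)]
q=least_squares(lambda a:(proj("top",jw(P,Js(a[0])))-sled).ravel(),[.06]);print("sled x",q.x,q.fun)
for n,X in dict(end=[.12,0,.03],stop=[-.015,0,.026],piv=[-.045,0,.06],grip=[-.045-.095*np.cos(1.1),0,.06+.095*np.sin(1.1)],lgrip=[-.14,0,.06]).items():
  print(n,jw(P,X),proj("top",jw(P,X)),proj("side",jw(P,X)))
st=status.state();print(Ro.from_quat(np.roll(st['tool_rot'],-1)).as_matrix())
print("jar/beaker/weight")
for px in ([165,545,.065],[328,42,.07],[470,145,.05]):
  u=np.array(px[:2])/3.33+[190,140]
  print(least_squares(lambda a:(proj("top",[[a[0],a[1],px[2]]])[0]-u),[.5,0]).x)
E
```

```text
t [0.58441342 0.01759566 1.14320447] 0.9225415065195648
s [0.58397197 0.01906858 1.14036656] 0.7690933373438043
ts [0.58430227 0.01807159 1.14223953] 1.1639627742822256
sled x [0.06276994] [-0.06406621  0.03707386 -0.5060772   0.20522293  0.8844835  -0.12479652
 -0.88530037  1.06960044]
end [[0.6341693  0.12721956 0.03      ]] [[210.88605752 204.47416066]] [[232.16481634 245.86742684]]
stop [[0.5780689  0.00442809 0.026     ]] [[274.90299799 235.34988233]] [[283.45238187 217.43441226]]
piv [[ 0.56560214 -0.0228589   0.06      ]] [[291.28501762 243.14271669]] [[295.04476707 199.98615465]]
grip [[ 0.54769504 -0.0620536   0.1446647 ]] [[322.04545105 257.65947835]] [[313.64789147 161.04272008]]
lgrip [[ 0.52612408 -0.10926771  0.06      ]] [[338.28811438 265.69521211]] [[327.32481199 181.67394926]]
[[-1.86608547e-04  2.45268940e-01 -9.69455059e-01]
 [ 1.57712831e-03 -9.69453798e-01 -2.45268924e-01]
 [-9.99998739e-01 -1.57472430e-03 -2.05912225e-04]]
jar/beaker/weight
[0.45689873 0.06861292]
[ 0.72973251 -0.01458129]
[ 0.67698464 -0.09755962]
```

carry_out:
  moves: [0,0,-61,-66,-0.894,0,0,-61,-66,-0.894,0,0,-61,-66,-0.894,0,0,-61,-66,-0.894,0,0,-61,-66,-0.894,0,0,-61,-66,-0.894,0,0,-61,-66,-0.894,0,0,-61,-66,-0.894,0,0,-61,-66,-0.894,0,0,-61,-66,-0.894,0,0,-61,-66,-0.894,0,0,-61,-66,-0.894]

```text
time: 1.15
tool_pos: [0.4266, -0.1848, 0.2392]
tool_rot: [0.382, 0.595, 0.382, -0.595]
contact_force: [0.8, -0.1, 0.5]
gripper_width: -0.001
```

```bash
cat >> h.py <<'E'
P=np.load("P.npy")
def goto(jx,jy,tipz,off=0.008):
    st=status.state(); R=Ro.from_quat(np.roll(st['tool_rot'],-1)).as_matrix()
    T=jw(P,[jx,jy,tipz+off])[0]
    u=np.array([np.cos(P[2]),np.sin(P[2]),0])
    cur=st['tool_pos']-jw(P,[0,0,0])[0]
    print("t",st['time'],"jig xyz of tcp",cur@u, cur@np.cross([0,0,1],u),cur[2])
    print("shift cm",100*R.T@(T-st['tool_pos']),"z vs -u twist",np.arctan2((-u)@-R[:,1],(-u)@R[:,2]),"tilt",R[2])
    print("F jig",st['contact_force']@u,st['contact_force'])
E
python3 - <<'E'
from h import *
goto(.144,0,.23)
i=imaging.camera_info("wrist");st=status.state();R=Ro.from_quat(np.roll(st['tool_rot'],-1)).as_matrix()
print("cam in tool",R.T@(-i['R'].T@i['t']-st['tool_pos']))
E
```

```text
t 1.15 jig xyz of tcp -0.25008170544447195 0.05917158488802206 0.2392356116114096
shift cm [  0.12359643   5.89315676 -39.41176683] z vs -u twist -0.000607555542717281 tilt [-9.99999890e-01  4.64121528e-04  6.85045325e-05]
F jig 0.27282744195766906 [ 0.79230658 -0.06203212  0.49021889]
cam in tool [-1.34489201e-01  4.08354107e-05 -6.88562659e-02]
```

carry_out:
  moves: [0,0,5.9,-39.4,0,0,0,5.9,-39.4,0,0,0,5.9,-39.4,0,0,0,5.9,-39.4,0,0,0,5.9,-39.4,0,0,0,5.9,-39.4,0,0,0,5.9,-39.4,0,0,0,5.9,-39.4,0,0,0,5.9,-39.4,0,0,0,5.9,-39.4,0,0,8,5.9,-39.4,0,0,12,5.9,-39.4,0]

```text
time: 2.15
tool_pos: [0.6466, 0.149, 0.1587]
tool_rot: [0.384, 0.597, 0.382, -0.592]
contact_force: [0.3, 0.0, -1.2]
gripper_width: 0.0
```

Run:
```python
from h import *
goto(.144,0,.025)
```

```text
t 2.15 jig xyz of tcp 0.14499236438253263 -0.0022862501075694708 0.15869419575076557
shift cm [12.56697159 -0.31733074  0.15149941] z vs -u twist 0.0021225788292095057 tilt [-0.9999664   0.007041   -0.00419718]
F jig 0.15892610701593143 [ 0.3276011   0.02505443 -1.18777124]
```

carry_out:
  moves: [0,6,0,0,0,0,6,0,0,0,0,6,0,0,0,0,6,0,0,0]

```text
time: 2.48
tool_pos: [0.6425, 0.1468, 0.0944]
tool_rot: [-0.382, -0.594, -0.383, 0.596]
contact_force: [1.0, -0.4, 0.7]
gripper_width: 0.0
```

Run:
```python
from h import *
goto(.144,0,.025)
for n in ("side","wrist"):
    im=imaging.grab_frame(n)[:,:,::-1]; cv2.imwrite(f"pics/{n}1.png",im)
    if n=="side": cv2.imwrite("pics/side1c.png",cv2.resize(im[120:300,170:350],None,fx=3.3,fy=3.3,interpolation=cv2.INTER_CUBIC))
```

```text
t 2.4833 jig xyz of tcp 0.1413032909205901 0.0005800932081498232 0.09437032488140906
shift cm [ 6.13635431  0.07584522 -0.28046128] z vs -u twist -0.00041179568460390613 tilt [-0.99999418 -0.00292441  0.00175447]
F jig 0.02894053315793557 [ 0.9653432  -0.40922364  0.65357144]
```

View pics/side1c.png

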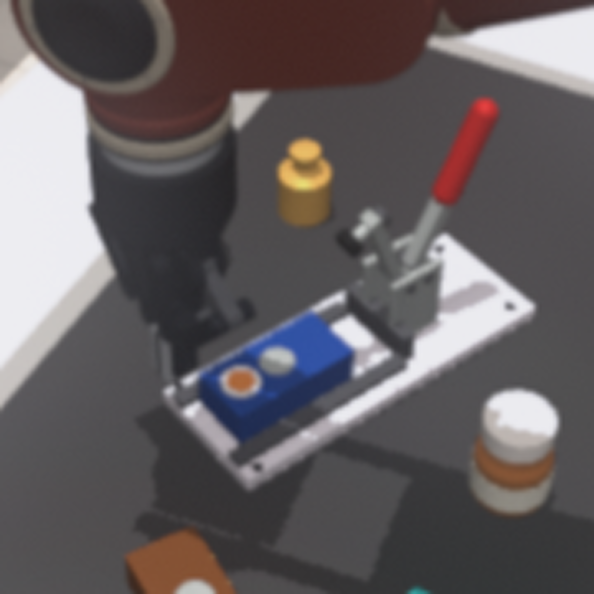

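View pics/wrist1.png

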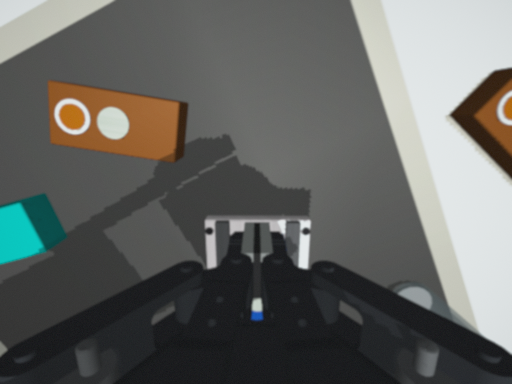

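carry_out:
  moves: [0,3,0,0,0,0,5,0,0,0,0,6.1,0,0,0,0,6.1,0,0,0,0,6.1,0,0,0,0,6.1,0,0,0]

```text
time: 3.08
tool_pos: [0.6453, 0.1471, 0.0376]
tool_rot: [0.383, 0.596, 0.381, -0.594]
contact_force: [0.7, -0.3, -0.0]
gripper_width: -0.001
```

Run:
```python
from h import *
goto(.086,0,.025)
for n in ("side","wrist"):
    im=imaging.grab_frame(n)[:,:,::-1]
    c=im[150:300,190:340] if n=="side" else im[200:350,180:330]
    cv2.imwrite(f"pics/{n}2c.png",cv2.resize(c,None,fx=4,fy=4,interpolation=cv2.INTER_CUBIC))
```

```text
t 3.0833 jig xyz of tcp 0.14274173192607598 -0.0018671985751799478 0.037574490378886743
shift cm [ 0.4452142  -0.18582914  5.67517552] z vs -u twist -0.000431678958279951 tilt [-0.9999921   0.00340977 -0.00204482]
F jig 0.019962170210197354 [ 0.69443241 -0.2953222  -0.02829925]
```

View pics/side2c.png

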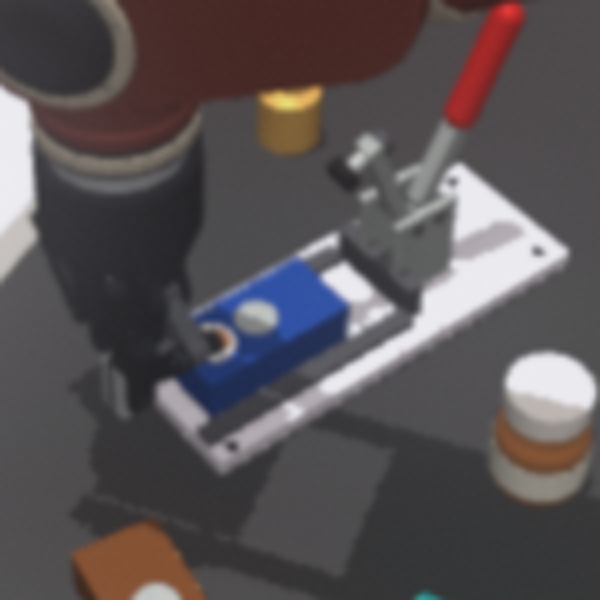

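carry_out:
  moves: [0,0.4,-0.1,0.5,0,0,0.4,-0.1,1,0,0,0.4,-0.1,1.5,0,0,0.4,-0.1,2.0,0,0,0.4,-0.1,2.4,0,0,0.4,-0.1,2.8,0,0,0.4,-0.1,3.2,0,0,0.4,-0.1,3.5,0,0,0.4,-0.1,3.5,0]

```text
time: 3.93
tool_pos: [0.6279, 0.1149, 0.031]
tool_rot: [-0.382, -0.595, -0.382, 0.595]
contact_force: [0.1, 1.0, -0.3]
gripper_width: -0.003
```

Run:
```python
from h import *
goto(.086,0,.025)
im=imaging.grab_frame("side")[:,:,::-1]
cv2.imwrite(f"pics/s3c.png",cv2.resize(im[150:300,190:340],None,fx=4,fy=4,interpolation=cv2.INTER_CUBIC))
```

```text
t 3.9333 jig xyz of tcp 0.10615987944604102 0.0006003059858734722 0.030997291994942167
shift cm [-0.19928122  0.06165095  2.01603711] z vs -u twist -0.0008107099297964092 tilt [-9.99999876e-01 -6.99681272e-05  4.93007529e-04]
F jig 0.9272520935220925 [ 0.10438972  0.97175096 -0.27987664]
```

View pics/s3c.png

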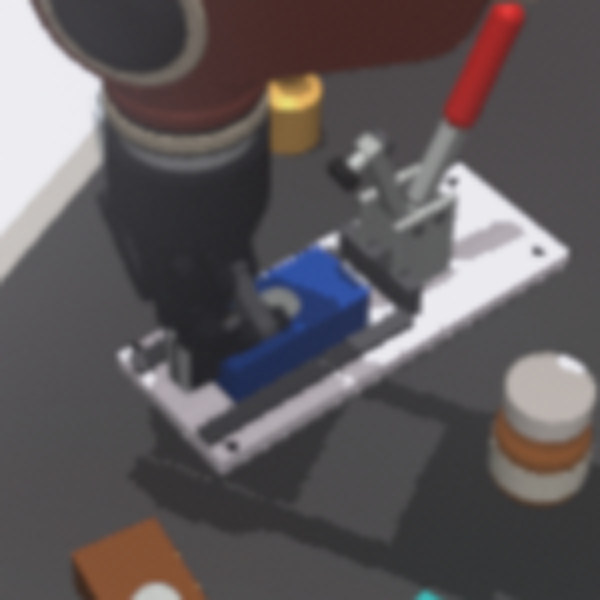

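The sled is sliding: its inner corner went from crop (347,300) to (367,285). I'll continue to the stop.

carry_out:
  moves: [0,0,0,0.4,0,0,0,0,0.8,0,0,0,0,1.2,0,0,0,0,1.5,0,0,0,0,1.7,0,0,0,0,1.8,0,0,0,0,1.8,0]

```text
time: 4.57
tool_pos: [0.6206, 0.0989, 0.0311]
tool_rot: [-0.382, -0.595, -0.382, 0.595]
contact_force: [0.7, 1.1, 1.0]
gripper_width: 0.001
```

Run:
```python
from h import *
goto(.086,0,.025)
im=imaging.grab_frame("side")[:,:,::-1]
cv2.imwrite(f"pics/s4c.png",cv2.resize(im[170:270,230:330],None,fx=6,fy=6,interpolation=cv2.INTER_CUBIC))
```

```text
t 4.5667 jig xyz of tcp 0.08857077288449053 0.0005520327380881703 0.03113993026511649
shift cm [-0.1859465   0.05538917  0.25708105] z vs -u twist -0.0006111885942002899 tilt [-9.99999968e-01  1.54774677e-04  2.01895905e-04]
F jig 1.3122835508898503 [0.68150697 1.13139345 0.99646805]
```

View pics/s4c.png

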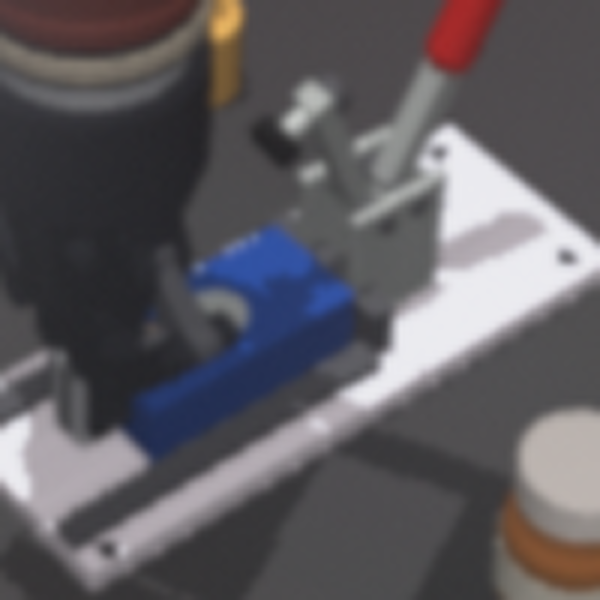

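carry_out:
  moves: [0,0,0,0.1,0,0,0,0,0.2,0,0,0,0,0.3,0,0,0,0,0.3,0]

```text
time: 4.95
tool_pos: [0.6203, 0.0974, 0.0313]
tool_rot: [0.382, 0.596, 0.382, -0.594]
contact_force: [3.5, 5.5, -2.5]
gripper_width: -0.002
```

Run:
```python
from h import *
goto(.086,0,.025)
```

```text
t 4.95 jig xyz of tcp 0.08712309478998614 0.00023691284419027182 0.03134700608841366
shift cm [-0.16561526  0.02402811  0.11177129] z vs -u twist -0.0007122610001575396 tilt [-0.99999383  0.00155393 -0.00315093]
F jig 6.485694395469979 [ 3.54904294  5.50906354 -2.50858662]
```

carry_out:
  moves: [0,0,0,0.1,0,0,0,0,0.2,0,0,0,0,0.2,0,0,0,0,0.2,0]

```text
time: 5.28
tool_pos: [0.6203, 0.0973, 0.0319]
tool_rot: [0.381, 0.598, 0.383, -0.592]
contact_force: [7.1, 11.2, -0.9]
gripper_width: 0.0
```

Run:
```python
from h import *
goto(.086,0,.025)
im=imaging.grab_frame("side")[:,:,::-1]
cv2.imwrite(f"pics/s5c.png",cv2.resize(im[170:270,230:330],None,fx=6,fy=6,interpolation=cv2.INTER_CUBIC))
```

```text
t 5.2833 jig xyz of tcp 0.08702571362899927 0.00014483869252421698 0.03189453630988116
shift cm [-0.11121755  0.01484072  0.10179183] z vs -u twist -0.0008021185578864665 tilt [-0.99997293  0.00248431 -0.00692627]
F jig 13.141170978013855 [ 7.06920109 11.21798659 -0.91137665]
```

View pics/s5c.png

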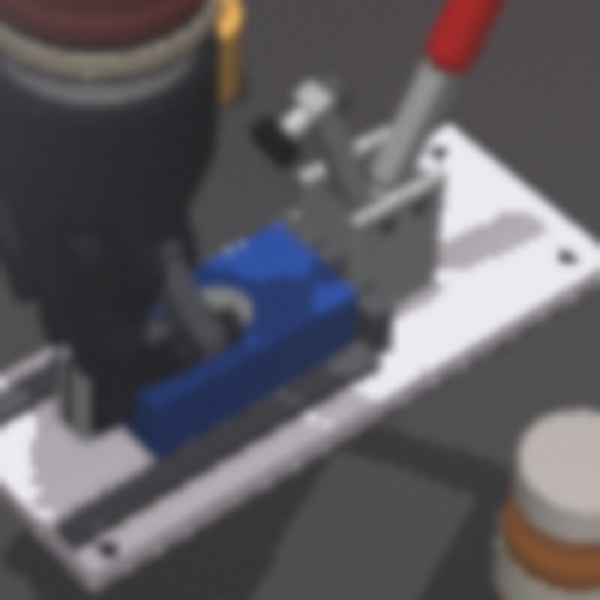

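The sled is home: another 2 mm of command raised the force from 6.5 to 13 N with no motion, and it touches the stop block at crop (355,305). Next I back off, rise and move over to the lever.

carry_out:
  moves: [0,0,0,-1,0,0,0,0,-2,0,0,-3,0,-2,0,0,-7,0,-2,0,0,-11,0,-2,0,0,-15,0,-2,0,0,-18,0,-2,0,0,-18.5,0,2,0,0,-18.5,0,6,0,0,-18.5,0,10,0,0,-18.5,0,13.5,0,0,-18.5,0,13.5,0]

```text
time: 6.33
tool_pos: [0.5603, -0.0326, 0.2157]
tool_rot: [-0.381, -0.595, -0.38, 0.597]
contact_force: [-0.4, 0.1, 0.2]
gripper_width: 0.002
```

Run:
```python
from h import *
goto(-.055,0,.150)
for n in("side","top"):
  im=imaging.grab_frame(n)[:,:,::-1]
  c=im[120:270,200:350] if n=="side" else im[140:290,200:350]
  cv2.imwrite(f"pics/{n}6c.png",cv2.resize(c,None,fx=4,fy=4,interpolation=cv2.INTER_CUBIC))
```

```text
t 6.3333 jig xyz of tcp -0.056085529875503484 0.0007813476463714433 0.2156591015669112
shift cm [ 5.76539767  0.0822883  -0.1304876 ] z vs -u twist -0.005467382832461441 tilt [-9.99992702e-01 -8.23499666e-04  3.73055416e-03]
F jig -0.04378560006088696 [-0.4053063   0.13703551  0.22593425]
```

View pics/side6c.png

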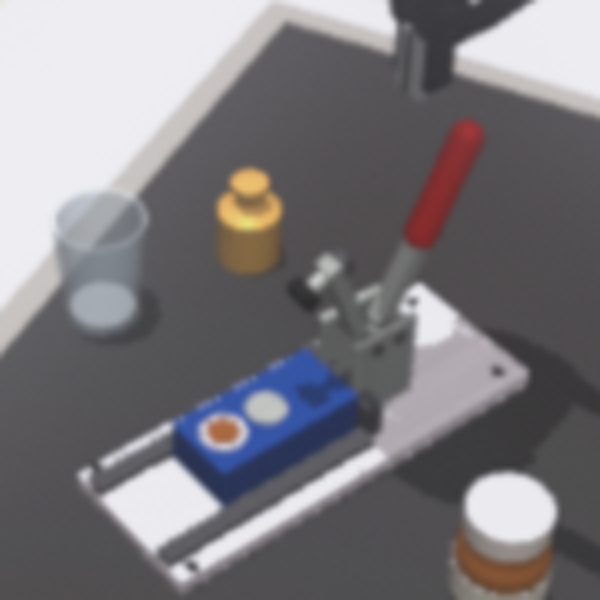

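View pics/top6c.png

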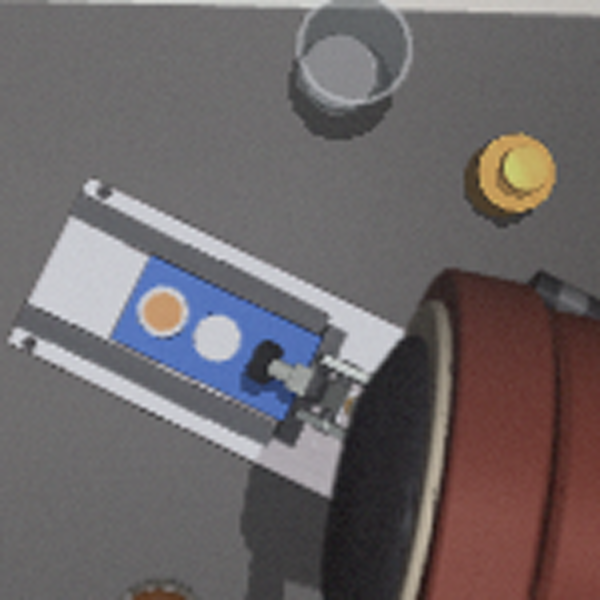

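The sled sits against the stop in both views. I'll check the fingertip projection (seen at side px ≈(304,142)), then descend beside the lever.

Run:
```python
from h import *
print(proj("side",jw(P,[[-.056,.001,.2077],[-.068,.001,.2077],[-.045-.12*np.cos(1.1),0,.06+.12*np.sin(1.1)]])))
# arc in tool shifts from TCP at (-.055,.158)
for a in (1.1,.95,.8,.65,.5,.35,.2,.1,0):
    r=.095; x=-.045-r*np.cos(a)+.009*np.sin(a)+.012; z=.06+r*np.sin(a)+.009*np.cos(a)+.008
    print(a, "tx %.2f tz %.2f"%((.158-z)*100,(-.055-x)*100))
```

```text
[[304.77163993 142.28239077]
 [309.38234946 139.98118445]
 [318.77989936 150.29286879]]
1.1 tx 0.13 tz 1.31
0.95 tx 0.75 tz 2.59
0.8 tx 1.56 tz 3.77
0.65 tx 2.53 tz 4.82
0.5 tx 3.66 tz 5.71
0.35 tx 4.90 tz 6.42
0.2 tx 6.23 tz 6.93
0.1 tx 7.16 tz 7.16
0 tx 8.10 tz 7.30
```

carry_out:
  moves: [0,2,0,-0.1,0,0,4,0,-0.1,0,0,5,0,-0.1,0,0,5.7,0,-0.1,0,0,5.7,0,-0.1,0]

```text
time: 6.85
tool_pos: [0.5619, -0.0263, 0.1568]
tool_rot: [-0.382, -0.594, -0.383, 0.596]
contact_force: [-0.2, 0.1, -0.5]
gripper_width: 0.002
```

Run:
```python
from h import *
goto(-.055,0,.150)
im=imaging.grab_frame("side")[:,:,::-1]
c=im[120:270,200:350]
cv2.imwrite(f"pics/s7c.png",cv2.resize(c,None,fx=4,fy=4,interpolation=cv2.INTER_CUBIC))
```

```text
t 6.85 jig xyz of tcp -0.049669933830912824 0.0019293866733150194 0.15681508055799845
shift cm [-0.11866668  0.19207878  0.53327824] z vs -u twist 0.0007579351112669929 tilt [-0.99999209 -0.00383507  0.00105543]
F jig -0.024376731731600928 [-0.19955777  0.06437265 -0.48009274]
```

View pics/s7c.png

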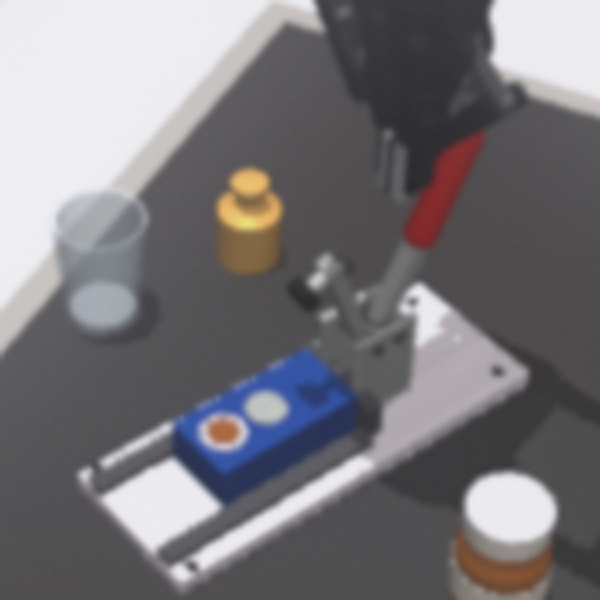

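carry_out:
  moves: [0,0,0.1,0.7,0,0,0.1,0.1,1.3,0,0,0.4,0.1,2.0,0,0,0.7,0.1,2.6,0,0,1.1,0.1,3.2,0,0,1.5,0.1,3.8,0,0,1.5,0.1,3.8,0]

```text
time: 7.48
tool_pos: [0.5482, -0.0636, 0.1447]
tool_rot: [0.382, 0.596, 0.381, -0.595]
contact_force: [-0.0, -0.1, 2.0]
gripper_width: -0.002
```

Run:
```python
from h import *
goto(-.055,0,.150)
im=imaging.grab_frame("side")[:,:,::-1]
c=im[120:270,200:350]
cv2.imwrite(f"pics/s8c.png",cv2.resize(c,None,fx=4,fy=4,interpolation=cv2.INTER_CUBIC))
```

```text
t 7.4833 jig xyz of tcp -0.08926892106974268 -0.0010928034546280553 0.14473584398902523
shift cm [-1.32566016 -0.11218596 -3.42709053] z vs -u twist -0.0017049493881199286 tilt [-9.99997506e-01  2.21395885e-03 -2.93870600e-04]
F jig -0.09380215706823156 [-0.03870451 -0.08544529  1.95026545]
```

View pics/s8c.png

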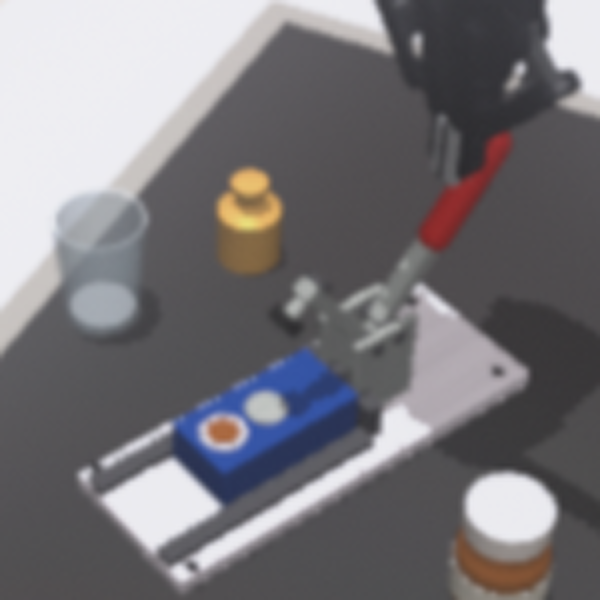

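The lever is turning and the clamp arm is coming down. I'll continue along the arc.

carry_out:
  moves: [0,0.5,0,0.6,0,0,0.9,0,1.0,0,0,1.3,0,1.4,0,0,1.8,0,1.8,0,0,2.3,0,2.2,0,0,2.9,0,2.6,0,0,3.4,0,2.8,0,0,3.4,0,2.8,0]

```text
time: 8.2
tool_pos: [0.536, -0.0887, 0.1096]
tool_rot: [-0.382, -0.595, -0.382, 0.595]
contact_force: [1.0, -1.1, 2.2]
gripper_width: 0.001
```

Run:
```python
from h import *
goto(-.1266,0,.0784)
im=imaging.grab_frame("side")[:,:,::-1]
c=im[120:270,200:350]
cv2.imwrite(f"pics/s9c.png",cv2.resize(c,None,fx=4,fy=4,interpolation=cv2.INTER_CUBIC))
```

```text
t 8.2 jig xyz of tcp -0.11718530453991874 -0.0004142581795812507 0.10960225446515956
shift cm [ 2.32103229 -0.04153366  0.93947388] z vs -u twist -0.0010248178903914643 tilt [-9.99999508e-01  4.62328285e-04  8.78052973e-04]
F jig -0.5547747826356922 [ 0.96538943 -1.05099593  2.22595792]
```

View pics/s9c.png

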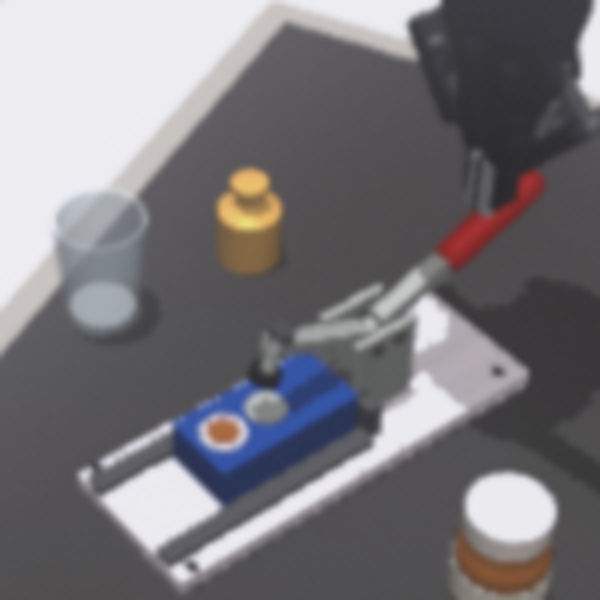

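carry_out:
  moves: [0,0.5,0,0.25,0,0,1.0,0,0.45,0,0,1.5,0,0.65,0,0,2.0,0,0.8,0,0,2.4,0,0.9,0,0,2.7,0,0.95,0,0,2.9,0,1.0,0,0,2.9,0,1.0,0]

```text
time: 8.92
tool_pos: [0.5316, -0.0967, 0.0801]
tool_rot: [-0.382, -0.595, -0.382, 0.595]
contact_force: [0.4, -0.1, 0.3]
gripper_width: 0.001
```

Run:
```python
from h import *
goto(-.128,0,.069)
im=imaging.grab_frame("side")[:,:,::-1]
c=im[120:270,200:350]
cv2.imwrite(f"pics/s10c.png",cv2.resize(c,None,fx=4,fy=4,interpolation=cv2.INTER_CUBIC))
```

```text
t 8.9167 jig xyz of tcp -0.12624705327194896 0.0002588071176810902 0.08012217890360634
shift cm [0.31220608 0.02638525 0.17524048] z vs -u twist -0.00044222861541865166 tilt [-9.99999055e-01 -1.36777844e-03  1.36875006e-04]
F jig 0.036865073266674604 [ 0.39743935 -0.14104989  0.31403177]
```

View pics/s10c.png

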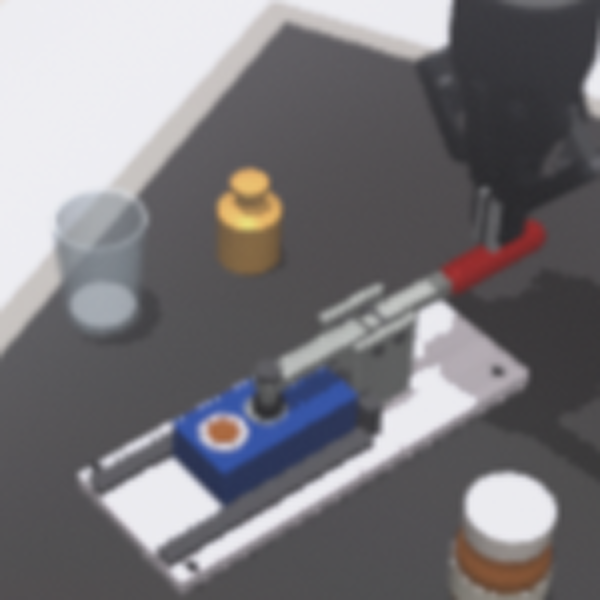

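The lever looks level and the force has dropped to zero, which suggests it snapped. A light press will confirm it before I retreat.

carry_out:
  moves: [0,0.2,0,0,0,0,0.4,0,0,0,0,0.6,0,0,0,0,0.6,0,0,0]

```text
time: 9.3
tool_pos: [0.5327, -0.0969, 0.077]
tool_rot: [0.382, 0.595, 0.382, -0.595]
contact_force: [-4.6, 1.3, 10.7]
gripper_width: 0.001
```

carry_out:
  moves: [0,-2,0,0,0,0,-5,0,0,0,0,-8,0,0,0,0,-12,0,0,0,0,-14,0,0,0,0,-14,0,4,0,0,-14,0,8,0,0,-14,0,12,0,0,-14,0,12,0,0,-14,0,12,0]

```text
time: 10.13
tool_pos: [0.4815, -0.2074, 0.215]
tool_rot: [0.381, 0.596, 0.381, -0.596]
contact_force: [0.4, 0.2, -0.1]
gripper_width: 0.0
```

Run:
```python
from h import *
goto(-.128,0,.069)
for n in("side","top"):
  im=imaging.grab_frame(n)[:,:,::-1]
  c=im[120:270,200:350] if n=="side" else im[140:290,200:350]
  cv2.imwrite(f"pics/{n}11c.png",cv2.resize(c,None,fx=4,fy=4,interpolation=cv2.INTER_CUBIC))
X=[[-.165,0,.06],[-.045,0,.06],[.036,0,.04]]
print((proj("side",jw(P,X))-[200,120])*4,(proj("top",jw(P,X))-[200,140])*4)
for n,o in(("side",[200,120]),("top",[200,140])): print(n,(proj(n,jw(P,[[.075,-.022,.04],[.075,.022,.04]]))-o)*4)
```

```text
t 10.1333 jig xyz of tcp -0.24775280585843523 -0.00021573598585555113 0.21504894145101758
shift cm [ 13.80803008  -0.07611968 -11.97144202] z vs -u twist -0.004185487770045293 tilt [-9.99999914e-01  3.20468489e-04 -2.63889212e-04]
F jig 0.28811580945647897 [ 0.36076363  0.15193767 -0.06612477]
[[541.49779779 228.42384296]
 [380.17906828 319.94461861]
 [259.97736561 414.5364597 ]] [[602.36463776 526.34414863]
 [365.1400705  412.57086676]
 [203.52930407 334.99954063]]
side [[173.83838631 423.67211137]
 [226.99855722 474.92545028]]
top [[148.84298197 256.33368538]
 [107.67866634 341.29115349]]
```

View pics/side11c.png

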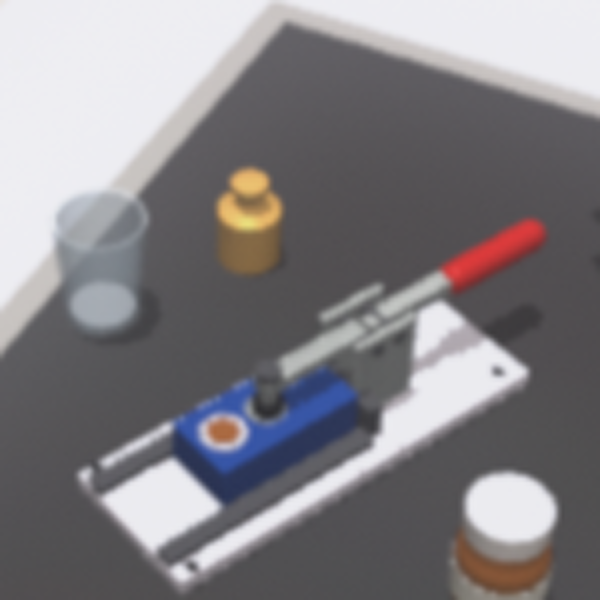

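View pics/top11c.png

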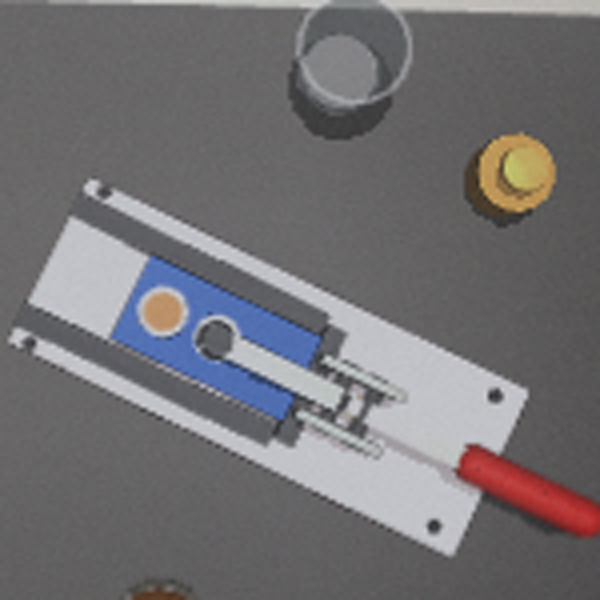

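The lever end, seen at side crop (540,230), matches the locked prediction (541,228). The sled's outer end corners match the home prediction in the top view to about 1 mm. The light press met a hard stop at tip height 69 mm, which is the locked height, and the bystanders look unmoved. Handing in.

```bash
python3 -c "
from plant import workorder
print(workorder.job_done())"
```

```text
the job is handed in; nothing more can be done
None
```

I pushed the blue sled home with the shut fingers, then swept the red lever over its arc until it snapped into lock. After that I backed the arm clear and handed the job in at about 10 s.

- **Sled:** at the stop, 2 mm more command raised the force from 6.5 to 13 N with no motion. In the last top view its outer end lies within about 1 mm of the predicted home position.
- **Lever:** the force fell to zero at the snap. A light press then met a hard stop at tip height 69 mm, which is the locked height. In the last side view the lever's free end is within about 1 pixel of the locked prediction.
- **Foot and bystanders:** the foot looks seated on the sled. The beaker and weight stand where they were in the last views. The jar is only partly in the last crops, and the part I can see looks upright and unmoved.
- **Not checked:** I had no way to measure the foot's contact force directly. None of the checks failed or disagreed.

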